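Seat a pot lid: slide the pot under the press, release the catch, pull and hold

TASK

Press the lid onto the cream pot with the bench press: first slide the carriage by its knob until the pot stands centred under the ram (within about 5 mm), then swing the safety catch on top of the press by its upright pin fully aside, to the back, and only then pull the press lever down by its crossbar handle as far as it goes. Keep hold of the handle and finish there, holding the lever down against its spring with the pot still centred and the catch still aside. Leave the jars, bottles and other things standing around undisturbed.

Things in the scene. Friction and masses are not known exactly. Their poses are not given: they have to be found in the camera images.
- press: Grey bench press, fixed. Origin on the worktop under the ram axis; x to its back, y left along the carriage track, z up. Base 12 mm high, x -40 to 40, y -90 to 270 mm, foot to x 95; column and head 155 mm high, x -35 to 90, y -28 to 28. Place and yaw vary. Fixed red-capped jars, 66 mm high, stand behind the track; a fixed small beaker, 51 mm high, in front of the press.
- ram_axis (a point): The point where the pot's centre belongs: on the ram's vertical axis, 47 mm above the worktop. Its axes are the press's axes. The ram is a steel rod of 18 mm with a round rubber foot of 36 mm, hanging under the head; the lever drives it down.
- carriage (a joint): Travel of the carriage along its track, in m; grows as it slides to the right (press -y), range 0 to 0.175. At 0.14 the pot is exactly under the ram; it starts at 0 to 0.06, left of the ram. It slides with about 2 N of friction and stays where it is left; there is no stop or click at 0.14 (the end stop is 35 mm farther).
- pot_centre (a point): Centre of the pot, a cream plastic pot with lid, 36 mm across and 33 mm high, fixed in a round nest on the flat aluminium carriage (48 mm wide). It moves with the carriage.
- carriage_knob (a point): Centre of the upright black round knob on the carriage, 22 mm in diameter and 34 mm high; this point is half-way up, 52.5 mm above the worktop and 95 mm left (press +y) of the pot's centre. The carriage's top is at 30.5 mm. Axes as the press's.
- catch (a joint): Angle of the safety catch in rad: found between 0 and 0.12, lying over the lug of the lever's tail so that the lever cannot be pulled; grows counter-clockwise seen from above, its pin swinging away to the back of the press (from press -y of its hinge to press +x), end stop at 1.57. Light friction (1 N at the pin), stays where it is left. Swung aside means over 1.2.
- catch_pin (a point): On the axis of the upright steel pin of the catch, by which it is swung: pin 12 mm in diameter and 36 mm high, standing on the flat dark steel catch arm on top of the column; this point is 191 mm above the worktop, 20 mm above the arm's top and 16 mm below the pin's top, 45 mm from the hinge axis.
- catch_hinge (a point): Point on the catch's vertical hinge axis, at the same height as catch_pin; on top of the press, 55 mm behind and 20 mm right of the ram axis.
- lever (a joint): Angle of the pull lever in rad: 0 at rest (handle up, 50 degrees above level, pointing to the front), 0.87 at its stop with the handle pulled down to level. A spring brings it back up whenever it is let go: about 3 N at the handle at rest, 9 N at the stop. While the catch is closed a light pull moves it no more than about 0.1.
- lever_handle: Black round crossbar handle at the end of the lever, 16 mm in diameter and 76 mm long, along press y, on the right side of the press; origin at its middle. It moves on an arc of 120 mm radius about lever_hinge in the press's x-z plane; at rest it is 77 mm in front of and 92 mm above lever_hinge (227 mm above the worktop), at the stop 120 mm in front and level with it. The bar may turn in the grip.
- lever_hinge (a point): Point on the lever's horizontal hinge axis (along press y), in the plane of the handle's middle: 12 mm behind and 105 mm right of the ram axis, 135 mm above the worktop.
- bottle_a: upright brown bottle with black cap, 42 mm across, 84 mm high, in front of the press; bystander, origin under its centre
- jar_a: white jar with white cap, 49 mm across, 52 mm high, in front of the press's track; bystander, origin under its centre
- jar_c: jar with a red cap, 42 mm across, 56 mm high, at the front right of the press; bystander, origin under its centre
- jar_b: jar with a red cap, 41 mm across, 66 mm high, left of the press; bystander, origin under its centre
- squeeze_a: white squeeze bottle, 49 mm across, 107 mm high, left of the press; bystander, origin under its centre

How it is judged:
On the way, in this order (a step that is already met when the one before it is completed fails the run):
1. the pot is centred under the ram, within 7 mm along the track, with the catch still closed and the lever up (value of joint carriage between 0.133 and 0.147 m and value of joint catch below 0.4 rad and value of joint lever below 0.15 rad), for 0.2 s.
2. the safety catch is swung aside (over 1.2 rad) with the lever still up (value of joint catch above 1.2 rad and value of joint lever below 0.15 rad), for 0.2 s.
3. the lever is pulled down (over 0.78 rad) by the handle (value of joint lever above 0.78 rad and contact force between the fingers and lever_handle above 2 N), for 0.3 s.
At the end, for the whole second after the job is handed in: The fingers hold the crossbar handle (more than 2 N) with the lever steady and at least 0.78 rad down (stop at 0.87), the pot within 7 mm of the ram axis along the track, and the catch still swung aside by more than 1.2 rad (all of step 3 and value of joint carriage between 0.133 and 0.147 m and value of joint catch above 1.2 rad and velocity of joint lever between -0.05 and 0.05 rad/s); the arm keeps its last pose, push and grip.
It fails at once if a bystander is shifted more than 25 mm or tipped over (distance of any of bottle_a, jar_a, squeeze_a, jar_c, jar_b from where it was at the start of the episode above 0.025 m or angle between any of bottle_a, jar_a, squeeze_a, jar_c, jar_b's own z axis and vertical above 0.5 rad).
It also fails if it takes over 64 s, if anything falls off the work surface, if the arm or the gripper's body presses on something with over 40 N, if the wrist force passes 120 N, or if a joint passes its speed limit or range.

ROBOT

A 7-joint arm with a two-finger parallel gripper is mounted at the origin on a cart in front of the work surface, level with it; the furniture and walls round the work are solid. World frame = base frame: x ahead of the robot, y to its left, z up, the work surface at z = 0. Lengths are in m, angles in rad, forces in N, time in s.
With the tool pointing down it reaches from about 0.4 to 0.85 m from the base axis. Payload 10.4 kg.
Tool frame: the origin (TCP) lies at the very end of the fingers, on their centre line; the grasp point (between the pads) lies 19 mm behind it; x points along the fingers, z is the direction in which the jaws open and shut, and the axes are right-handed (so a half turn about x gives the same grasp; the last joint's range is limited). The gripper opens to 85 mm and grips with 20 to 120 N. Pads are 22 mm wide; open, the fingers measure 114 mm over their backs; the gripper's body (76 mm by 85 mm) begins 54 mm behind the grasp point. The pads swing forward as they close: fully open they stand 13 mm farther back than shut.
Start: joints at [-1.232, 0.332, -0.065, 1.46, 0.022, 1.35, -0.088], TCP at [0.221, 0.585, 0.206] pointing down, gripper open.
Joint ranges: [-2.6, 2.6], [-0.5, 2.12], [-1.47, 1.34], [0.16, 2.42], [-1.27, 4.41], [0.06, 2.06], [-2.6, 2.6]. Speed limits (rad/s): [2.22, 2.22, 2.79, 2.79, 3.14, 3.14, 3.14].

INTERFACE

Orientations are given as a unit quaternion [x, y, z, w].
In Python, from workcell import telemetry, viewer, manip, spot_in, mark_of gives the robot as it stands. The module is installed in compiled form; this text tells all that it offers.
- The arm moves only by the shell command python3 -m crank 'ROWS' [FORCE]. ROWS is JSON, a list of rows, each a list of 3 entries, a list of its own where there are three numbers: the closure, from 0 (fully open) to 1 (shut), then the shift along the world's x, y, z in cm, then the turn, a rotation vector about the world's x, y, z in rad. A call has 1 to 12 rows; each row shifts and turns the commanded pose from where the row before left it; what a row does not reach is not made up. A row lasts 1/12 s, in which the tool goes at most 41.7 mm and 7.16 degrees, less where a joint would pass 70% of its speed; a pose out of reach is approached as far as the arm can. A call with a gripper value outside its range is refused whole. The fingers move at their own pace and stop on an object; FORCE is the grip in N (left out, the last holds). Time passes only in rows, so rows that do not move let the fingers close. It gives the time, the measured TCP pose, the force and the opening at its end, in the units of the state.
- telemetry.get_obs(): the state, without advancing time (a new reading comes with each control period).
- viewer.camera(name): name is "side" or "top" or "wrist"; returns a dict with "frame" (400x640x3 uint8, red, green, blue), "intrinsics" (3x3 intrinsics, pixels), "cam_to_world" (4x4, takes a point from camera to world coordinates). Camera axes: x right, y up, looking along -z (the intrinsics and any distortion apply to the point x, -y, -z); pixel columns grow to the right and rows downward; lengths in m; the calibration is good to about 2 mm. A picture is of the moment at which its call begins. There is no depth.
- manip.hand_in(): hands the job in, once; it reports no verdict.
Trained networks look in a picture, given as the dict that the camera call returned (one of the last four; its "shot" number tells which), for a name from the list of things; names that differ only in an ending like _2 or _b are one class to them, and where a whole thing is asked for, a point or a joint stands for the part that bears it (a point fixed in the world has none). Each returns a list of dicts, best first, with "conf" (0 to 1); they miss things now and then, are a little off and sometimes report something else, mostly with a low value. They report only what shows in the picture. A call takes as long as a camera call.
- spot_in(thing, picture): "location" ([x, y, z] in m, in the coordinates of the camera as it stood for that picture, good to about 4 mm: the middle of the surface that is visible of it).
- mark_of(thing, picture): "location" ([x, y, z] in m, in the coordinates of the camera as it stood for that picture, good to about 4 mm: a listed point, or the origin of a listed thing).
The state is a dict: "clock": time; "joint_pos": joint angles; "joint_velocities": joint speeds; "tau": joint torques, N m; "position": TCP position; "ee_rot": TCP orientation; "ft_force": force on the tool from outside, world axes, zero at the start; "torque": the same for the moment, N m; "grip_width": opening from 0.0 (shut) to 1.0 (fully open).
Only numpy, scipy, OpenCV 4.12 (cv2) and the standard library are available. Lean on these libraries where they do the work, as an engineer would, in place of code of your own. Each camera call takes 0.05 s, during which the arm holds its last target. There are 200 camera calls.

## Working session

There is one attempt and no reset: what is moved stays moved. The work goes in short steps, Python scripts to look and compute and a shell command to move; the robot and the scene stay as the last step left them, time stands still between calls to the robot, and variables do not carry over. Pictures are saved under pics/ and viewed, about 8 in all and at most 12, crops included, and the job is handed in when it is done.

```bash
mkdir -p pics
cat > h.py <<'E'
import numpy as np, cv2
from workcell import telemetry, viewer, manip, spot_in, mark_of
def w(p,loc): return (np.array(p["cam_to_world"])@np.r_[loc,1])[:3]
def save(p,n): cv2.imwrite(n,cv2.cvtColor(p["frame"],cv2.COLOR_RGB2BGR))
E
python3 - <<'E'
from h import *
np.set_printoptions(precision=4,suppress=True)
o=telemetry.get_obs(); print({k:np.round(v,3) for k,v in o.items()})
ims=[]
for c in ["side","top"]:
    p=viewer.camera(c); save(p,f"pics/{c}0.png")
    for t in ["ram_axis","pot_centre","carriage_knob","catch_pin","catch_hinge","lever_handle","lever_hinge","press","bottle_a","jar_a","jar_b","squeeze_a"]:
        print(c,t,[(np.round(w(p,r["location"]),4),round(r["conf"],2)) for r in mark_of(t,p)[:3]])
E
```

```text
{'clock': np.float64(0.0), 'joint_pos': array([-1.232,  0.333, -0.065,  1.461,  0.022,  1.35 , -0.088]), 'joint_velocities': array([ 0.   , -0.   ,  0.001,  0.001,  0.001, -0.001,  0.   ]), 'tau': array([ -0.001, -62.545,   0.048, -39.162,   0.016,   0.01 ,   0.   ]), 'position': array([0.221, 0.584, 0.205]), 'ee_rot': array([-0.402,  0.582,  0.402,  0.581]), 'ft_force': array([ 0.167,  0.388, -1.034]), 'torque': array([ 0.065, -0.025,  0.017]), 'grip_width': np.float64(1.0)}
side ram_axis [(array([ 0.5698, -0.0938,  0.0416]), 0.94)]
side pot_centre [(array([0.5539, 0.0305, 0.0454]), 0.74)]
side carriage_knob [(array([0.5461, 0.1279, 0.0536]), 0.67)]
side catch_pin [(array([ 0.6308, -0.1485,  0.1889]), 0.51)]
side catch_hinge [(array([ 0.624 , -0.1078,  0.19  ]), 0.6)]
side lever_handle [(array([ 0.5166, -0.2006,  0.2247]), 0.52)]
side lever_hinge [(array([ 0.5883, -0.1956,  0.1344]), 0.76)]
side press [(array([ 0.5683, -0.0919, -0.0063]), 0.96)]
side bottle_a [(array([0.4341, 0.0227, 0.    ]), 0.8)]
side jar_a [(array([ 0.5028,  0.4287, -0.0005]), 0.75), (array([ 0.4302,  0.1184, -0
[... 468 characters left out ...]
3, -0.1547,  0.1903]), 0.57)]
top catch_hinge [(array([ 0.6225, -0.1078,  0.1901]), 0.92)]
top lever_handle [(array([ 0.5123, -0.2035,  0.227 ]), 0.52)]
top lever_hinge [(array([ 0.5923, -0.1987,  0.1379]), 0.66)]
top press [(array([ 0.5719, -0.0929, -0.0004]), 0.73)]
top bottle_a [(array([ 0.4364,  0.0245, -0.0003]), 0.52), (array([ 0.5683, -0.0931,  0.001 ]), 0.25)]
top jar_a [(array([ 0.3419, -0.2269,  0.0019]), 0.67), (array([0.5037, 0.4299, 0.0013]), 0.52), (array([0.4284, 0.1126, 0.0018]), 0.48)]
top jar_b [(array([ 0.3419, -0.2269,  0.0019]), 0.67), (array([0.5037, 0.4299, 0.0013]), 0.52), (array([0.4284, 0.1126, 0.0018]), 0.48)]
top squeeze_a [(array([0.41  , 0.3693, 0.0012]), 0.58)]
```

Run:
```python
from h import *
from scipy.optimize import least_squares
# press-frame points: carriage q unknown, catch angle a unknown
M=[("ram",(.5698,-.0938)),("ram",(.5671,-.0886)),("ram",(.5683,-.0919)),("ram",(.5719,-.0929)),("pot",(.5539,.0305)),("pot",(.5561,.0304)),("knob",(.5461,.1279)),("knob",(.5476,.1268)),("hin",(.624,-.1078)),("hin",(.6225,-.1078)),("pin",(.6308,-.1485)),("pin",(.6363,-.1547)),("han",(.5166,-.2006)),("han",(.5123,-.2035)),("lev",(.5883,-.1956)),("lev",(.5923,-.1987))]
def P(x):
    X,Y,th,q,a=x
    L=dict(ram=(0,0),pot=(0,.14-q),knob=(0,.235-q),hin=(.055,-.02),pin=(.055+.045*np.sin(a),-.02-.045*np.cos(a)),han=(.012-.077,-.105),lev=(.012,-.105))
    c,s=np.cos(th),np.sin(th)
    return {k:(X+c*v[0]-s*v[1],Y+s*v[0]+c*v[1]) for k,v in L.items()}
r=least_squares(lambda x:np.ravel([np.subtract(P(x)[k],m) for k,m in M]),[.57,-.09,.1,.02,.05],loss="soft_l1",f_scale=.003)
print(np.round(r.x,4),{k:np.round(v,4) for k,v in P(r.x).items()}); print(np.round(r.fun*1e3,1).reshape(-1,2).tolist())
```

```text
[ 0.5681 -0.0926  0.0972  0.0152  0.0975] {'ram': array([ 0.5681, -0.0926]), 'pot': array([0.556 , 0.0316]), 'knob': array([0.5468, 0.1262]), 'hin': array([ 0.6248, -0.1071]), 'pin': array([ 0.6335, -0.1513]), 'han': array([ 0.5136, -0.2034]), 'lev': array([ 0.5902, -0.1959])}
[[-1.7, 1.2], [1.0, -4.0], [-0.2, -0.7], [-3.8, 0.3], [2.1, 1.1], [-0.1, 1.2], [0.7, -1.7], [-0.8, -0.6], [0.8, 0.7], [2.3, 0.7], [2.7, -2.8], [-2.8, 3.4], [-3.0, -2.8], [1.3, 0.1], [1.9, -0.3], [-2.1, 2.8]]
```

View pics/side0.png

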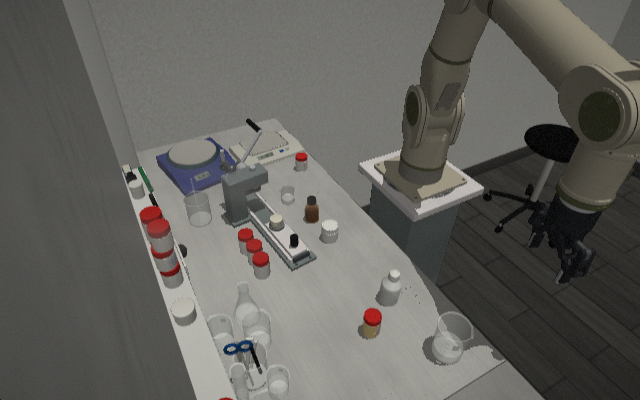

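View pics/top0.png

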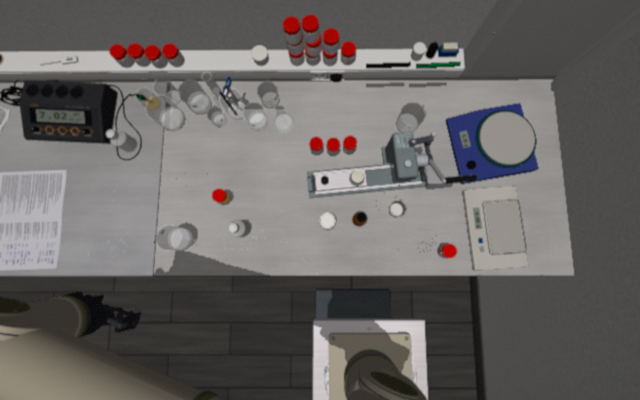

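```bash
python3 -m crank '[[0,[2.1,-3.0,0],[0,0,0.04]],[0,[2.1,-3.0,0],[0,0,0.04]],[0,[2.1,-3.0,0],[0,0,0.04]],[0,[2.1,-3.0,0],[0,0,0.04]],[0,[2.1,-3.0,0],[0,0,0.04]],[0,[2.1,-3.0,0],[0,0,0.04]],[0,[2.1,-3.0,0],[0,0,0.04]],[0,[2.1,-3.0,0],[0,0,0.04]],[0,[2.1,-3.0,0],[0,0,0.04]],[0,[2.1,-3.0,0],[0,0,0.04]],[0,[2.1,-3.0,0],[0,0,0.04]],[0,[2.1,-3.0,0],[0,0,0.02]]]' 30
```

```text
clock: 2.3
position: [0.474, 0.223, 0.2063]
ee_rot: [0.525, -0.474, -0.525, -0.474]
ft_force: [0.5, 0.5, 0.3]
grip_width: 0.998
```

```bash
python3 -m crank '[[0,[1.8,-2.4,0],[0,0,0]],[0,[1.8,-2.4,0],[0,0,0]],[0,[1.8,-2.4,0],[0,0,0]],[0,[1.8,-2.4,0],[0,0,0]],[0,[0,0,-2],[0,0,0]],[0,[0,0,-2],[0,0,0]],[0,[0,0,0],[0,0,0]]]'
cat >> h.py <<'E'
np.set_printoptions(precision=4,suppress=True)
def look(c,ts,name=None):
    p=viewer.camera(c)
    if name: save(p,"pics/"+name)
    for t in ts: print(c,t,[(w(p,r["location"]),round(r["conf"],2)) for r in mark_of(t,p)[:2]])
def st():
    from scipy.spatial.transform import Rotation as R
    o=telemetry.get_obs(); m=R.from_quat(o["ee_rot"]).as_matrix()
    print("t",o["clock"],"p",o["position"],"F",o["ft_force"],"g",o["grip_width"],"x",m[:,0],"z",m[:,2],"q",o["joint_pos"])
E
python3 - <<'E'
from h import *
st()
look("wrist",["carriage_knob","pot_centre","ram_axis"],"w1.png"); look("top",["carriage_knob","pot_centre"])
E
```

```text
clock: 2.88
position: [0.5435, 0.1276, 0.1624]
ee_rot: [-0.523, 0.477, 0.525, 0.473]
ft_force: [-1.1, 0.6, -0.3]
grip_width: 1.003
t 2.8833 p [0.5435 0.1276 0.1624] F [-1.1448  0.6411 -0.3088] g 1.002501094231208 x [-0.0049 -0.0018 -1.    ] z [-0.0972  0.9953 -0.0013] q [-0.5673  0.2172  0.2931  1.7106 -0.0657  1.2287  1.4099]
wrist carriage_knob [(array([0.5474, 0.1236, 0.0508]), 0.96), (array([ 0.5699, -0.0945,  0.0463]), 0.48)]
wrist pot_centre [(array([0.561 , 0.0276, 0.0451]), 0.81)]
wrist ram_axis [(array([ 0.5689, -0.0913,  0.0457]), 0.84)]
top carriage_knob [(array([ 0.6386, -0.1519,  0.191 ]), 0.34), (array([0.5032, 0.428 , 0.0019]), 0.17)]
top pot_centre []
```

View pics/w1.png

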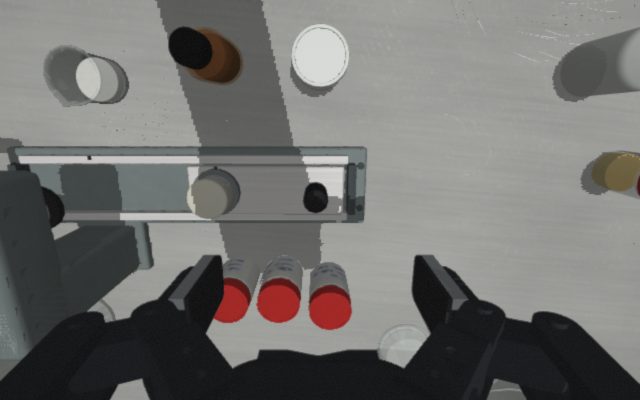

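```bash
python3 -m crank '[[0,[0.3,-0.2,-3],[0,0,0]],[0,[0,0,-3],[0,0,0]],[0,[0,0,-3],[0,0,0]],[0,[0,0,-2],[0,0,0]],[0,[0,0,-1],[0,0,0]],[0,[0,0,0],[0,0,0]],[0.5,[0,0,0],[0,0,0]],[0.5,[0,0,0],[0,0,0]],[0.7,[0,0,0],[0,0,0]],[1,[0,0,0],[0,0,0]],[1,[0,0,0],[0,0,0]],[1,[0,0,0],[0,0,0]]]' 30; python3 -m crank '[[1,[0,0,0],[0,0,0]],[1,[0,0,0],[0,0,0]],[1,[0,0,0],[0,0,0]]]'; python3 -c "
from h import *
st()"
```

```text
clock: 4.23
position: [0.5485, 0.1266, 0.0464]
ee_rot: [0.524, -0.475, -0.524, -0.475]
ft_force: [0.1, -0.2, 0.3]
grip_width: 0.143
clock: 4.48
position: [0.5482, 0.1266, 0.046]
ee_rot: [-0.524, 0.475, 0.524, 0.475]
ft_force: [-0.6, 0.7, -0.3]
grip_width: -0.001
t 4.4833 p [0.5482 0.1266 0.046 ] F [-0.6363  0.6829 -0.2626] g -0.000795390611007935 x [ 0.      0.0001 -1.    ] z [-0.0981  0.9952  0.0001] q [-0.5443  0.3455  0.2792  1.8192 -0.1118  0.9921  1.4496]
```

Run:
```python
from h import *
look("wrist",["carriage_knob","pot_centre"],"w2.png"); look("side",["carriage_knob","pot_centre"],"s2.png")
a=cv2.imread("pics/w2.png");b=cv2.imread("pics/s2.png")[120:300,180:460]
cv2.imwrite("pics/m2.png",np.vstack([cv2.resize(a,(480,300)),cv2.resize(b,(480,300))]))
```

```text
wrist carriage_knob [(array([0.5455, 0.1241, 0.0508]), 0.87)]
wrist pot_centre [(array([0.5587, 0.0298, 0.0449]), 0.8)]
side carriage_knob [(array([0.5472, 0.1288, 0.052 ]), 0.92)]
side pot_centre [(array([0.5573, 0.0287, 0.0488]), 0.83)]
```

View pics/m2.png

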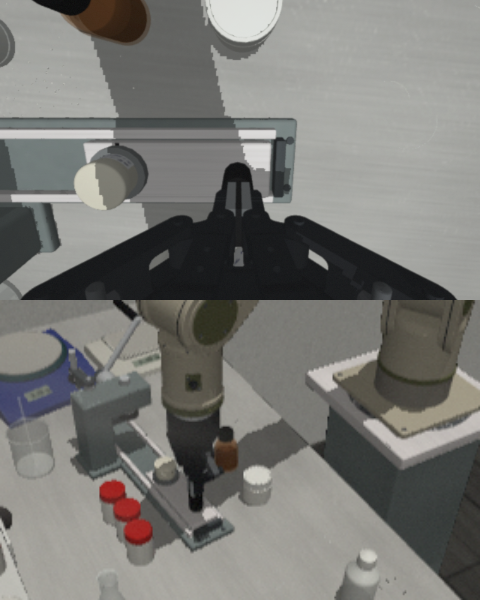

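Run:
```python
from h import *
a=cv2.imread("pics/w2.png")[180:400,200:440]
a=np.clip(a.astype(float)*2.5,0,255).astype(np.uint8)
cv2.imwrite("pics/m3.png",cv2.resize(a,(640,587),interpolation=cv2.INTER_CUBIC))
st()
p=viewer.camera("wrist");K=p["intrinsics"];T=np.array(p["cam_to_world"])
def px(X):
    c=np.linalg.inv(T)@np.r_[X,1]; u=K@np.array([c[0],-c[1],-c[2]]);return u[:2]/u[2]
o=telemetry.get_obs()["position"]
for n,X in [("tcp",o),("knobtop",(.547,.126,.0695)),("knobbase",(.547,.126,.0355))]: 
    q=px(X); print(n,q,(q-[200,180])*640/240)
```

```text
t 4.7833 p [0.5482 0.1266 0.0459] F [ 0.5529  0.8441 -0.4742] g -0.0019029776919221712 x [-0.0001  0.0001 -1.    ] z [-0.098   0.9952  0.0001] q [-0.5443  0.3457  0.2792  1.8192 -0.1119  0.9921  1.4495]
tcp [318.1698 240.9861] [315.1195 162.6297]
knobtop [317.3897 257.5281] [313.0391 206.7415]
knobbase [317.4344 232.1537] [313.1583 139.0766]
```

View pics/m3.png

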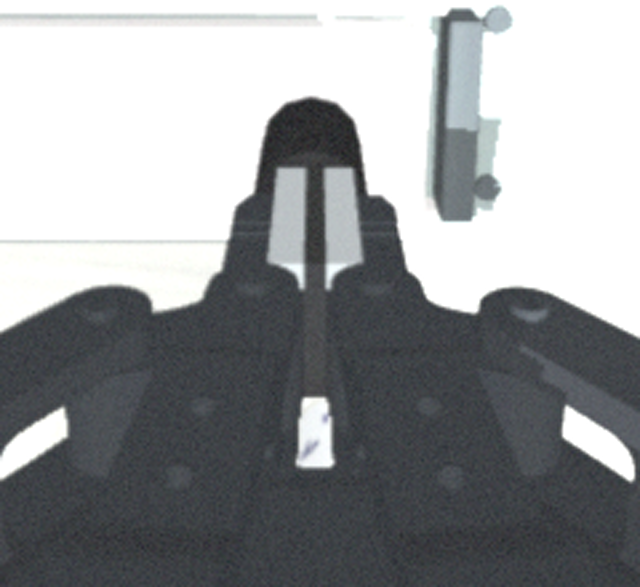

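```bash
python3 -m crank '[[1,[0.05,-0.5,0],[0,0,0]],[1,[0.05,-0.5,0],[0,0,0]],[1,[0.05,-0.5,0],[0,0,0]],[1,[0.05,-0.5,0],[0,0,0]],[1,[0,0,0],[0,0,0]],[1,[0,0,0],[0,0,0]]]'
python3 - <<'E'
from h import *
st(); look("wrist",["carriage_knob","pot_centre"],"w4.png"); look("side",["carriage_knob","pot_centre"])
E
```

```text
clock: 5.33
position: [0.5503, 0.106, 0.046]
ee_rot: [-0.524, 0.475, 0.524, 0.475]
ft_force: [-0.4, 0.4, -0.4]
grip_width: -0.002
t 5.3333 p [0.5503 0.106  0.046 ] F [-0.352   0.4121 -0.3691] g -0.0018346370801783447 x [-0.  0. -1.] z [-0.0971  0.9953  0.    ] q [-0.5167  0.3416  0.2887  1.8255 -0.1143  0.9906  1.4871]
wrist carriage_knob []
wrist pot_centre [(array([0.5605, 0.0302, 0.0403]), 0.68)]
side carriage_knob [(array([0.5428, 0.1285, 0.0517]), 0.6)]
side pot_centre [(array([0.557 , 0.0313, 0.0451]), 0.94)]
```

Run:
```python
from h import *
a=cv2.imread("pics/w4.png")[150:400,180:460]
a=np.clip(a.astype(float)*2.2,0,255).astype(np.uint8)
cv2.imwrite("pics/m5.png",cv2.resize(a,(640,571),interpolation=cv2.INTER_CUBIC))
p=viewer.camera("side");b=p["frame"][190:270,240:360,::-1];cv2.imwrite("pics/s5.png",cv2.resize(np.clip(b*1.6,0,255).astype(np.uint8),None,fx=5,fy=5,interpolation=cv2.INTER_CUBIC))
```

```text
(no output)
```

View pics/m5.png

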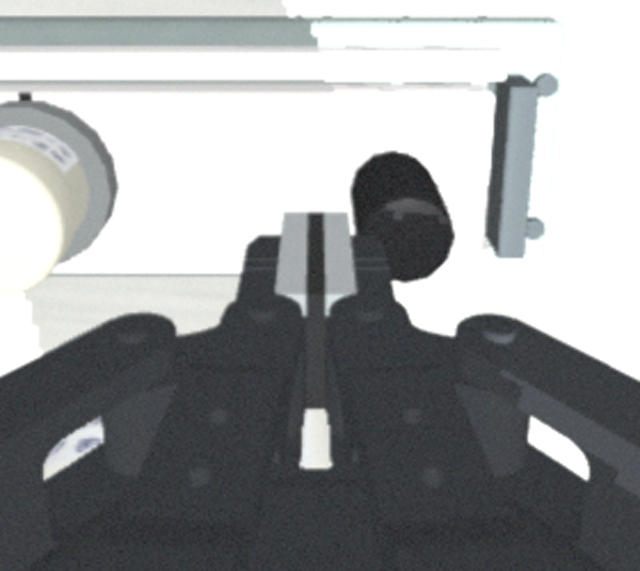

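View pics/s5.png

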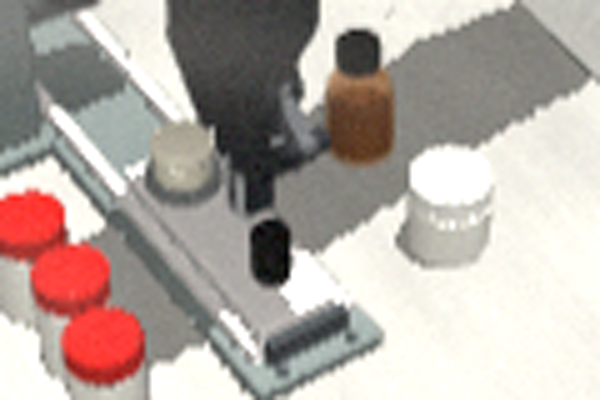

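```bash
cat >> h.py <<'E'
def px(p,X):
    c=np.linalg.inv(np.array(p["cam_to_world"]))@np.r_[X,1]; u=np.array(p["intrinsics"])@np.array([c[0],-c[1],-c[2]]);return u[:2]/u[2]
E
python3 - <<'E'
from h import *
p=viewer.camera("side"); o=telemetry.get_obs()["position"]
print(p.keys())
for dz in (0,.02,.04,.06): print(dz,(px(p,o+[0,0,dz])-[240,190])*5)
print((px(p,[.547,.126,.0695])-[240,190])*5,(px(p,[.547,.126,.0355])-[240,190])*5)
p=viewer.camera("wrist");print(np.array(p["cam_to_world"]))
s=640/280
for dz in (0,.02,.04,.06): print(dz,(px(p,o+[0,0,dz])-[180,150])*s)
print((px(p,[.547,.126,.0695])-[180,150])*s,(px(p,[.547,.126,.0355])-[180,150])*s)
print(p.get("distortion"))
E
```

```text
dict_keys(['frame', 'intrinsics', 'cam_to_world', 'shot'])
0 [248.6047 237.1694]
0.02 [247.66   210.9723]
0.04 [246.6938 184.1817]
0.06 [245.7054 156.7773]
[268.7759 226.5775] [269.9899 271.0168]
[[-0.0982 -0.9562 -0.2756  0.4801]
 [ 0.9952 -0.0943 -0.0274  0.0995]
 [ 0.0002 -0.277   0.9609  0.2123]
 [ 0.      0.      0.      1.    ]]
0 [315.8983 207.9178]
0.02 [316.0564 243.6455]
0.04 [316.2577 289.1154]
0.06 [316.5224 348.9415]
[406.8387 245.6039] [390.896  187.6345]
None
```

```bash
python3 -m crank '[[1,[-0.1,1.0,0],[0,0,0]],[0.5,[-0.2,1.0,0],[0,0,0]],[0,[0,0,0],[0,0,0]],[0,[0,0,0],[0,0,0]],[0,[0,0,0],[0,0,0]],[0,[0,0,0],[0,0,0]],[0,[0,0,-0.8],[0,0,0]],[0,[0,0,-0.7],[0,0,0]],[0,[0,0,-0.5],[0,0,0]],[0,[0,0,-0.3],[0,0,0]],[0,[0,0,0],[0,0,0]]]'; python3 -m crank '[[0.5,[0,0,0],[0,0,0]],[0.6,[0,0,0],[0,0,0]],[0.7,[0,0,0],[0,0,0]],[0.8,[0,0,0],[0,0,0]],[1,[0,0,0],[0,0,0]],[1,[0,0,0],[0,0,0]],[1,[0,0,0],[0,0,0]],[1,[0,0,0],[0,0,0]]]'
```

```text
clock: 6.7
position: [0.5465, 0.1262, 0.0218]
ee_rot: [-0.524, 0.475, 0.524, 0.474]
ft_force: [-1.2, -0.5, -0.6]
grip_width: 0.996
clock: 7.37
position: [0.5474, 0.1265, 0.0232]
ee_rot: [0.524, -0.475, -0.524, -0.475]
ft_force: [-1.1, -1.0, 4.4]
grip_width: 0.242
```

```bash
python3 -m crank '[[1,[0.05,-0.5,0.2],[0,0,0]],[1,[0.11,-1.14,0],[0,0,0]],[1,[0.11,-1.14,0],[0,0,0]],[1,[0.11,-1.14,0],[0,0,0]],[1,[0.11,-1.14,0],[0,0,0]],[1,[0.11,-1.14,0],[0,0,0]],[1,[0.11,-1.14,0],[0,0,0]],[1,[0.11,-1.14,0],[0,0,0]],[1,[0.11,-1.14,0],[0,0,0]],[1,[0.11,-1.14,0],[0,0,0]],[1,[0.05,-0.6,0],[0,0,0]],[1,[0,0,0],[0,0,0]]]'
python3 - <<'E'
from h import *
st()
for c in ("side","wrist","side","wrist"): look(c,["carriage_knob","pot_centre","ram_axis","press"],c+"6.png")
look("top",["pot_centre","ram_axis"])
E
```

```text
clock: 8.37
position: [0.5584, 0.0113, 0.0235]
ee_rot: [0.524, -0.475, -0.523, -0.475]
ft_force: [10.4, -1.0, -17.9]
grip_width: 0.239
t 8.3667 p [0.5584 0.0113 0.0235] F [ 10.4039  -1.0466 -17.8786] g 0.23932597617485515 x [ 0.0007 -0.0009 -1.    ] z [-0.0966  0.9953 -0.001 ] q [-0.3754  0.3709  0.3225  1.8478 -0.1411  0.9445  1.6771]
side carriage_knob [(array([ 0.5671, -0.0798,  0.0475]), 0.7), (array([0.5557, 0.0154, 0.0536]), 0.56)]
side pot_centre [(array([ 0.5657, -0.084 ,  0.0447]), 0.79)]
side ram_axis [(array([ 0.5692, -0.0915,  0.0412]), 0.81)]
side press [(array([ 0.5671, -0.0892, -0.0046]), 0.92), (array([ 0.3424, -0.2194, -0.002 ]), 0.6)]
wrist carriage_knob [(array([0.5574, 0.0117, 0.0496]), 0.76)]
wrist pot_centre [(array([ 0.5717, -0.0844,  0.044 ]), 0.72), (array([ 0.5679, -0.0936,  0.0487]), 0.46)]
wrist ram_axis [(array([ 0.5681, -0.093 ,  0.0465]), 0.8)]
wrist press [(array([ 0.5641, -0.0945,  0.0014]), 0.89)]
side carriage_knob [(array([0.5575, 0.0163, 0.0517]), 0.8)]
side pot_centre [(array([ 0.5671, -0.0826,  0.0463]), 0.62)]
side ram_axis [(array([ 0.5699, -0.0945,  0.0429]), 0.83), (array([ 0.4085,  0.3698, -0.0035]), 0.38)]
side press [(array([ 0.5712, -0.0909, -0.0035]), 0.82), (array([0.4305, 0.1152, 0.0017]), 0.17)]
wrist carriage_knob [(array([0.557 , 0.0116, 0.049 ]), 0.91)]
wrist pot_centre [(array([ 0.5697, -0.0848,  0.0398]), 0.87)]
wrist ram_axis []
wrist press [(array([ 0.5659, -0.0948, -0.    ]), 0.58)]
top pot_centre []
top ram_axis []
```

```bash
python3 -m crank '[[1,[0.08,-0.4,-0.1],[0,0,0]],[1,[0.08,-0.4,-0.1],[0,0,0]],[1,[0,-0.12,0],[0,0,0]],[1,[0,0,0],[0,0,0]],[1,[0,0,0],[0,0,0]]]'
python3 - <<'E'
from h import *
for c in ("side","wrist","side","wrist","side","wrist"): look(c,["pot_centre","ram_axis","press"],c+"7.png")
st()
E
```

```text
clock: 9.93
position: [0.5594, 0.003, 0.0233]
ee_rot: [-0.524, 0.475, 0.524, 0.475]
ft_force: [-3.5, -0.9, 4.9]
grip_width: 0.243
side pot_centre [(array([ 0.5704, -0.0913,  0.0476]), 0.6)]
side ram_axis [(array([ 0.57  , -0.0938,  0.0396]), 0.94)]
side press [(array([ 0.5706, -0.0902, -0.0059]), 0.96)]
wrist pot_centre [(array([ 0.5725, -0.0946,  0.0405]), 0.77)]
wrist ram_axis [(array([ 0.5685, -0.0895,  0.0463]), 0.89)]
wrist press [(array([ 0.5688, -0.0931,  0.0045]), 0.58)]
side pot_centre [(array([ 0.5689, -0.0908,  0.0449]), 0.77), (array([0.4311, 0.1166, 0.0012]), 0.18)]
side ram_axis [(array([ 0.5679, -0.0933,  0.0424]), 0.79)]
side press [(array([ 0.5679, -0.0903, -0.0038]), 0.63)]
wrist pot_centre [(array([ 0.5698, -0.0912,  0.0414]), 0.57), (array([ 0.5685, -0.0924,  0.0052]), 0.3)]
wrist ram_axis [(array([ 0.5696, -0.0922,  0.0481]), 0.73), (array([ 0.5703, -0.0928,  0.043 ]), 0.73)]
wrist press [(array([ 0.5673, -0.0946,  0.0046]), 0.87)]
side pot_centre [(array([ 0.5675, -0.0907,  0.0455]), 0.63)]
side ram_axis [(array([ 0.569 , -0.093 ,  0.0419]), 0.89)]
side press [(array([ 0.5654, -0.0899, -0.0065]), 0.82)]
wrist pot_centre [(array([ 0.5698, -0.093 ,  0.0453]), 0.87)]
wrist ram_axis [(array([ 0.5724, -0.0915,  0.0459]), 0.93), (array([ 0.5655, -0.0948,  0.0021]), 0.56)]
wrist press [(array([ 0.5647, -0.0935,  0.0011]), 0.69)]
t 11.1333 p [0.5594 0.003  0.0233] F [-3.5978 -1.0936  5.559 ] g 0.24334441742124804 x [-0.0007 -0.0002 -1.    ] z [-0.0975  0.9952 -0.0002] q [-0.3618  0.3742  0.3255  1.8446 -0.1443  0.9464  1.6958]
```

```bash
python3 -m crank '[[0.5,[0,0,0],[0,0,0]],[0.5,[0,0,0],[0,0,0]],[0.5,[0,0,0],[0,0,0]],[0.5,[0,0,0],[0,0,0]],[0.5,[0,0,2],[0,0,0]],[0.5,[0,0,2],[0,0,0]],[0.5,[0,0,3.3],[0,0,0]],[0.5,[0,0,3.3],[0,0,0]],[0.5,[0,0,3.3],[0,0,0]],[0.5,[0,0,3.3],[0,0,0]],[0.5,[0,0,3.3],[0,0,0]],[0.5,[0,0,3.3],[0,0,0]]]'; python3 -m crank '[[0.5,[0.9,-2.2,0],[0,0,-0.1]],[0.5,[0.9,-2.2,0],[0,0,-0.1]],[0.5,[0.9,-2.2,0],[0,0,-0.1]],[0.5,[0.9,-2.2,0],[0,0,-0.1]],[0.5,[0.9,-2.2,0],[0,0,-0.1]],[0.5,[0.9,-2.2,0],[0,0,-0.1]],[0.5,[0.9,-2.1,0],[0,0,-0.1]],[0.5,[1.1,0,0],[0,0,-0.04]],[0.5,[0,0,0],[0,0,0]],[0.5,[0,0,0],[0,0,0]]]';  python3 - <<'E'
from h import *
for c in ("side","wrist","side","wrist"): look(c,["pot_centre","catch_pin","catch_hinge"],c+"8.png")
look("top",["catch_pin","catch_hinge"])
st()
E
```

```text
clock: 12.13
position: [0.5594, 0.0037, 0.2627]
ee_rot: [0.524, -0.475, -0.524, -0.475]
ft_force: [0.6, -0.7, -0.3]
grip_width: 0.501
clock: 12.97
position: [0.6338, -0.149, 0.2603]
ee_rot: [-0.317, 0.632, 0.317, 0.632]
ft_force: [0.3, -0.7, 0.1]
grip_width: 0.504
side pot_centre [(array([ 0.5676, -0.0932,  0.0452]), 0.79)]
side catch_pin [(array([ 0.6305, -0.1497,  0.1899]), 0.6)]
side catch_hinge [(array([ 0.6234, -0.1069,  0.189 ]), 0.7)]
wrist pot_centre [(array([ 0.5668, -0.0929,  0.0026]), 0.16)]
wrist catch_pin [(array([ 0.6325, -0.1529,  0.1849]), 0.7)]
wrist catch_hinge [(array([ 0.6237, -0.1065,  0.189 ]), 0.76)]
side pot_centre [(array([ 0.5694, -0.0871,  0.0429]), 0.78)]
side catch_pin [(array([ 0.6304, -0.1512,  0.1884]), 0.45)]
side catch_hinge [(array([ 0.6251, -0.1092,  0.1889]), 0.83)]
wrist pot_centre []
wrist catch_pin [(array([ 0.6329, -0.1528,  0.1874]), 0.92)]
wrist catch_hinge [(array([ 0.6235, -0.1105,  0.1899]), 0.83)]
top catch_pin [(array([ 0.6378, -0.151 ,  0.1906]), 0.51), (array([ 0.5933, -0.1975,  0.1409]), 0.33)]
top catch_hinge [(array([ 0.6245, -0.1085,  0.1939]), 0.77), (array([ 0.6394, -0.1543,  0.1938]), 0.75)]
t 13.9167 p [ 0.6337 -0.1492  0.2609] F [-0.2821 -1.0758  0.0502] g 0.49886219792622855 x [-0.0001  0.0001 -1.    ] z [0.5986 0.801  0.    ] q [-0.2244  0.3977  0.5401  1.3231 -0.2015  1.4747  1.2292]
```

View pics/wrist8.png

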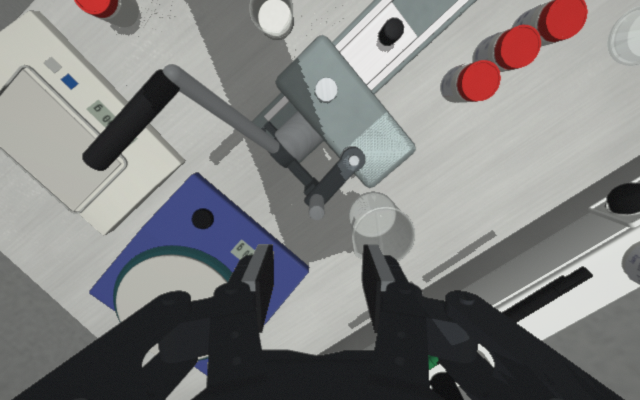

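```bash
python3 -m crank '[[0.5,[-0.05,-0.2,-2.5],[0,0,0]],[0.5,[0,0,-2.5],[0,0,0]],[0.5,[0,0,-2],[0,0,0]],[0.5,[0,0,-1.5],[0,0,0]],[0.5,[0,0,-1],[0,0,0]],[0.5,[0,0,0],[0,0,0]],[0.7,[0,0,0],[0,0,0]],[0.8,[0,0,0],[0,0,0]],[0.9,[0,0,0],[0,0,0]],[1,[0,0,0],[0,0,0]],[1,[0,0,0],[0,0,0]],[1,[0,0,0],[0,0,0]]]' 20; python3 -m crank '[[1,[0,0,0],[0,0,0]],[1,[0,0,0],[0,0,0]]]'
```

```text
clock: 14.92
position: [0.6339, -0.1514, 0.1672]
ee_rot: [-0.317, 0.631, 0.316, 0.633]
ft_force: [-0.9, 0.9, 6.7]
grip_width: 0.127
clock: 15.08
position: [0.634, -0.1513, 0.1672]
ee_rot: [-0.317, 0.631, 0.316, 0.633]
ft_force: [0.4, 0.5, 6.5]
grip_width: 0.124
```

```bash
python3 -m crank '[[1,[0.73,0.23,0],[0,0,0]],[1,[0.69,0.35,0],[0,0,0]],[1,[0.63,0.47,0],[0,0,0]],[1,[0.53,0.57,0],[0,0,0]],[1,[0.43,0.66,0],[0,0,0]],[1,[0.30,0.72,0],[0,0,0]],[1,[0.18,0.76,0],[0,0,0]],[1,[0.04,0.78,0],[0,0,0]],[1,[0,0,0],[0,0,0]],[1,[0,0,0],[0,0,0]],[1,[0,0,0],[0,0,0]]]'
python3 - <<'E'
from h import *
for c in ("side","wrist"): look(c,["catch_pin","catch_hinge"],c+"9.png")
st()
E
```

```text
clock: 16.0
position: [0.6688, -0.1055, 0.1669]
ee_rot: [-0.317, 0.632, 0.317, 0.632]
ft_force: [-3.4, 1.7, 7.2]
grip_width: 0.126
side catch_pin [(array([ 0.6698, -0.1052,  0.1873]), 0.63), (array([ 0.4361,  0.0241, -0.0012]), 0.34)]
side catch_hinge [(array([ 0.6281, -0.1096,  0.19  ]), 0.94)]
wrist catch_pin [(array([ 0.6732, -0.1071,  0.1872]), 0.93)]
wrist catch_hinge [(array([ 0.6215, -0.1071,  0.1896]), 0.9)]
t 16.3 p [ 0.6688 -0.1055  0.1669] F [-2.5445  1.1118  6.3019] g 0.12818614480000276 x [ 0.0008  0.0006 -1.    ] z [0.5984 0.8012 0.001 ] q [-0.2611  0.499   0.5028  1.3842 -0.2412  1.3184  1.1792]
```

```bash
python3 -m crank '[[0.5,[0,0,0],[0,0,0]],[0.5,[0,0,0],[0,0,0]],[0.5,[0,0,0],[0,0,0]],[0.5,[0,0,0],[0,0,0]],[0.5,[0,0,2],[0,0,0]],[0.5,[0,0,3],[0,0,0]],[0.5,[0,0,3],[0,0,0]],[0.5,[0,0,3],[0,0,0]],[0.5,[0,0,1.3],[0,0,0]]]'; python3 -m crank '[[0.3,[-1.55,-0.98,0],[0,0,-0.083]],[0.3,[-1.55,-0.98,0],[0,0,-0.083]],[0.3,[-1.55,-0.98,0],[0,0,-0.083]],[0.3,[-1.55,-0.98,0],[0,0,-0.083]],[0.3,[-1.55,-0.98,0],[0,0,-0.083]],[0.3,[-1.55,-0.98,0],[0,0,-0.083]],[0.3,[-1.55,-0.98,0],[0,0,-0.083]],[0.3,[-1.55,-0.98,0],[0,0,-0.083]],[0.3,[-1.55,-0.98,0],[0,0,-0.083]],[0.3,[-1.55,-0.98,0],[0,0,-0.083]],[0.3,[0,0,0],[0,0,0]]]';  python3 - <<'E'
from h import *
for c in ("side","wrist","side","wrist","top"): look(c,["catch_pin","lever_handle","lever_hinge"],c+"10.png")
look("side",["pot_centre"])
st()
E
```

```text
clock: 17.05
position: [0.6694, -0.1063, 0.2933]
ee_rot: [-0.318, 0.631, 0.316, 0.634]
ft_force: [1.2, -0.6, 0.9]
grip_width: 0.5
clock: 17.97
position: [0.5108, -0.2069, 0.2895]
ee_rot: [-0.032, 0.706, 0.032, 0.707]
ft_force: [-0.5, -0.6, 0.8]
grip_width: 0.696
side catch_pin [(array([ 0.6671, -0.1054,  0.1882]), 0.68)]
side lever_handle [(array([ 0.6247, -0.1077,  0.191 ]), 0.54), (array([ 0.5114, -0.2046,  0.2278]), 0.41)]
side lever_hinge []
wrist catch_pin [(array([ 0.671 , -0.1117,  0.1864]), 0.59)]
wrist lever_handle [(array([ 0.5118, -0.2025,  0.226 ]), 0.96)]
wrist lever_hinge []
side catch_pin [(array([ 0.6682, -0.1083,  0.1889]), 0.5)]
side lever_handle [(array([ 0.5114, -0.2037,  0.2254]), 0.54)]
side lever_hinge [(array([ 0.5847, -0.1954,  0.1332]), 0.71)]
wrist catch_pin [(array([ 0.6689, -0.1078,  0.1881]), 0.73)]
wrist lever_handle [(array([ 0.5126, -0.2027,  0.2241]), 0.72)]
wrist lever_hinge [(array([ 0.5652, -0.0932,  0.0006]), 0.28)]
top catch_pin [(array([ 0.6748, -0.1086,  0.1908]), 0.52)]
top lever_handle [(array([ 0.5147, -0.205 ,  0.2284]), 0.59)]
top lever_hinge [(array([ 0.593 , -0.1964,  0.1387]), 0.76)]
side pot_centre [(array([ 0.5663, -0.0917,  0.0468]), 0.62)]
t 19.0667 p [ 0.5135 -0.2039  0.2889] F [-0.7892 -0.8328  0.1181] g 0.69813827444148 x [ 0.0001  0.     -1.    ] z [0.9951 0.0988 0.0001] q [-0.3302  0.1485  0.7102  1.5537 -0.0971  1.4753  0.4828]
```

View pics/wrist10.png

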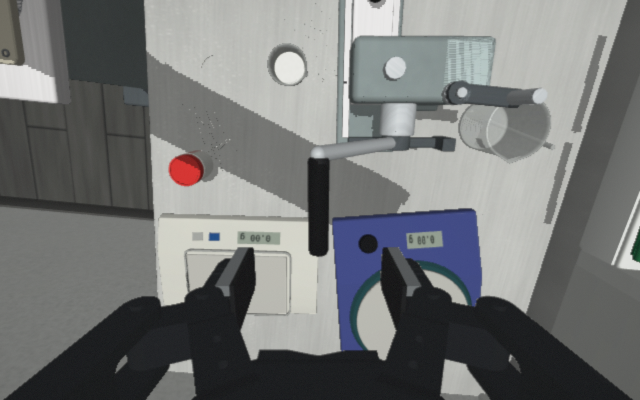

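```bash
python3 -m crank '[[0.3,[-0.1,0,-3],[0,0,0]],[0.3,[0,0,-3],[0,0,0]],[0.3,[0,0,-2.5],[0,0,0]],[0.3,[0,0,-1.5],[0,0,0]],[0.3,[0,0,0],[0,0,0]],[0.6,[0,0,0],[0,0,0]],[0.7,[0,0,0],[0,0,0]],[0.8,[0,0,0],[0,0,0]],[1,[0,0,0],[0,0,0]],[1,[0,0,0],[0,0,0]],[1,[0,0,0],[0,0,0]],[1,[0,0,0],[0,0,0]]]' 60; python3 -m crank '[[1,[0,0,0],[0,0,0]],[1,[0,0,0],[0,0,0]]]'; python3 -c "
from h import *
st();look('side',['catch_pin','lever_handle','pot_centre'])"
```

```text
clock: 20.07
position: [0.5129, -0.2042, 0.1898]
ee_rot: [-0.035, 0.706, 0.035, 0.707]
ft_force: [-0.5, -0.4, 5.4]
grip_width: 0.162
clock: 20.23
position: [0.5128, -0.2042, 0.1897]
ee_rot: [-0.035, 0.706, 0.035, 0.707]
ft_force: [-0.8, -1.0, 5.9]
grip_width: 0.164
t 20.2333 p [ 0.5128 -0.2042  0.1897] F [-0.7927 -1.0103  5.8523] g 0.16395059664908151 x [ 0.0011 -0.0003 -1.    ] z [0.9951 0.0986 0.0011] q [-0.3148  0.2014  0.7006  1.7137 -0.1354  1.2746  0.5141]
side catch_pin [(array([0.4297, 0.1185, 0.0024]), 0.71), (array([ 0.6676, -0.1038,  0.187 ]), 0.47)]
side lever_handle [(array([ 0.5139, -0.2033,  0.2232]), 0.57)]
side pot_centre [(array([ 0.5682, -0.09  ,  0.0476]), 0.58), (array([ 0.513 , -0.2015,  0.2204]), 0.45)]
```

```bash
python3 -m crank '[[1,[-0.78,-0.08,-0.70],[0,0,0]],[1,[-0.70,-0.07,-0.78],[0,0,0]],[1,[-0.64,-0.06,-0.83],[0,0,0]],[1,[-0.56,-0.05,-0.88],[0,0,0]],[1,[-0.49,-0.05,-0.93],[0,0,0]],[1,[-0.40,-0.04,-0.97],[0,0,0]],[1,[-0.31,-0.03,-0.99],[0,0,0]],[1,[-0.23,-0.02,-1.03],[0,0,0]],[1,[-0.13,-0.01,-1.03],[0,0,0]],[1,[-0.05,0,-1.05],[0,0,0]],[1,[0,0,0],[0,0,0]],[1,[0,0,0],[0,0,0]]]'
python3 - <<'E'
from h import *
for c in ("side","wrist","side","wrist","top"): look(c,["catch_pin","lever_handle","pot_centre"],c+"11.png")
st()
E
```

```text
clock: 21.43
position: [0.4713, -0.2083, 0.0985]
ee_rot: [-0.035, 0.705, 0.035, 0.708]
ft_force: [0.9, 0.7, 17.2]
grip_width: 0.162
side catch_pin [(array([ 0.674 , -0.1059,  0.1892]), 0.61), (array([ 0.4098,  0.3707, -0.0028]), 0.18)]
side lever_handle [(array([ 0.4734, -0.2081,  0.1324]), 0.42)]
side pot_centre [(array([ 0.5686, -0.0903,  0.0462]), 0.82), (array([ 0.5701, -0.0901, -0.0067]), 0.33)]
wrist catch_pin []
wrist lever_handle [(array([ 0.4708, -0.206 ,  0.1312]), 0.7), (array([ 0.568 , -0.0943,  0.0008]), 0.44)]
wrist pot_centre []
side catch_pin [(array([ 0.6684, -0.1057,  0.1893]), 0.5)]
side lever_handle [(array([ 0.4703, -0.2077,  0.1378]), 0.36)]
side pot_centre [(array([ 0.5695, -0.091 ,  0.0452]), 0.72), (array([ 0.5664, -0.0903, -0.0046]), 0.41)]
wrist catch_pin []
wrist lever_handle [(array([ 0.4742, -0.2101,  0.1344]), 0.77)]
wrist pot_centre []
top catch_pin [(array([ 0.6735, -0.1081,  0.1906]), 0.62)]
top lever_handle [(array([ 0.4716, -0.2085,  0.1373]), 0.57)]
top pot_centre [(array([ 0.5716, -0.0935,  0.0521]), 0.61)]
t 22.4333 p [ 0.4713 -0.2083  0.0985] F [ 2.1747  0.6738 17.1433] g 0.157344319269559 x [ 0.0038 -0.0003 -1.    ] z [0.9951 0.099  0.0038] q [-0.2964  0.204   0.6974  1.915  -0.1501  1.0704  0.5618]
```

```bash
python3 -m crank '[[1,[0,0,-0.15],[0,0,0]],[1,[0,0,0],[0,0,0]],[1,[0,0,0],[0,0,0]],[1,[0,0,0],[0,0,0]],[1,[0,0,0],[0,0,0]],[1,[0,0,0],[0,0,0]]]'
python3 - <<'E'
from h import *
look("side",["lever_handle","catch_pin","pot_centre"],"s12.png"); st()
b=cv2.imread("pics/s12.png")[110:290,140:400]; cv2.imwrite("pics/s12c.png",cv2.resize(b,None,fx=3,fy=3,interpolation=cv2.INTER_CUBIC))
E
```

```text
clock: 22.93
position: [0.4715, -0.2084, 0.0979]
ee_rot: [-0.035, 0.705, 0.035, 0.708]
ft_force: [-3.4, 1.8, 28.3]
grip_width: 0.161
side lever_handle [(array([ 0.472 , -0.2085,  0.1314]), 0.52)]
side catch_pin [(array([ 0.6686, -0.1063,  0.1907]), 0.71)]
side pot_centre [(array([ 0.5678, -0.0913,  0.046 ]), 0.7)]
t 23.1333 p [ 0.4714 -0.2084  0.0979] F [-3.3476  2.8629 28.6704] g 0.16033572281604017 x [ 0.0043  0.     -1.    ] z [0.9951 0.099  0.0042] q [-0.2956  0.2051  0.6973  1.9154 -0.1517  1.069   0.5633]
```

View pics/s12c.png

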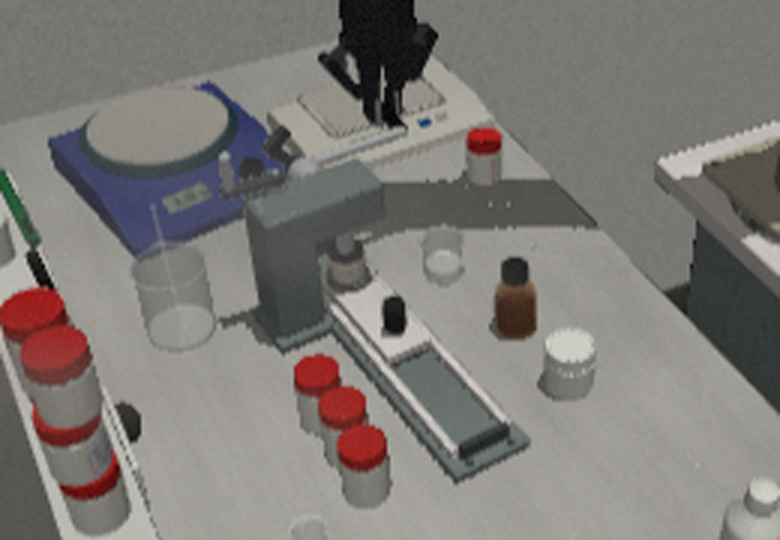

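The lever is level at its stop: a further 1.5 mm of command raised the force from 17 to 28 N with almost no movement. The ram foot is on the pot lid, the catch pin is to the back, and the bystanders are all standing.

```bash
python3 -c "
from h import *
print(manip.hand_in()); st()"
```

```text
the job is handed in; nothing more can be done
None
the job is handed in; nothing more can be done
```

The lid is pressed on: I centred the carriage, swung the catch aside, pulled the lever to its stop, and handed the job in with the fingers still holding the handle. The hand-in gives no verdict, so success isn't confirmed.

**Last checks before hand-in** (about 23 s used of 64):
- **Pot:** at y ≈ -0.091 against the ram axis at ≈ -0.092, so about 1 mm off.
- **Catch:** the pin is at (0.669, -0.106), which is about 1.5 rad.
- **Lever:** the handle was located at z ≈ 0.131–0.138, where the stop is 0.135. The last 1.5 mm of commanded pull moved it hardly at all, while the upward force rose from 17 to 28 N.
- **Grip:** the opening stayed at 0.16, set to 60 N.
- **Bystanders:** those in the last picture (bottle, white jar, front-right jar and the top of the squeeze bottle) were still standing. Jar_b was outside the picture and not rechecked, but the arm did not touch any of them.

**What disagreed:**
- **First grasp missed:** the fingers shut completely just above the knob and nothing moved. In the pictures the fingertips looked about 24 mm higher than the TCP reading, and I never found out why. I went about 24 mm lower for the second try and allowed for the offset afterwards, and the remaining grasps all held on the first try.
- **Network misreports:** the networks gave a few false detections, such as the catch pin placed on a jar. I discarded these by position and height.

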